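# Charge the bench shaker and lock its swing cover

## Robot

A 7-joint arm with a two-finger parallel gripper is mounted at the origin on a cart in front of the work surface, level with it; the furniture and walls round the work are solid. World frame = base frame: x ahead of the robot, y to its left, z up, the work surface at z = 0. Lengths are in m, angles in rad, forces in N, time in s.
With the tool pointing down it reaches from about 0.425 to 1.025 m from the base axis. Payload 9.4 kg.
Tool frame: the origin (TCP) lies midway between the tips of the shut fingers; the grasp point (between the pads) lies 19 mm behind it; z points along the fingers, y is the line along which they close (so a half turn about z gives the same grasp; the last joint's range is limited). The gripper opens to 85 mm and grips with 20 to 120 N. Pads are 22 mm wide; open, the fingers measure 114 mm over their backs; the gripper's body (76 mm by 85 mm) begins 54 mm behind the grasp point. The pads swing forward as they close: fully open they stand 13 mm farther back than shut.
Start: joints at [1.113, 0.599, -0.003, 1.599, 0.002, 0.943, -0.08], TCP at [0.269, -0.673, 0.231] pointing down, gripper open.
Joint ranges: [-2.57, 2.57], [-0.35, 1.97], [-1.29, 1.29], [0.11, 2.56], [-1.05, 4.19], [0.11, 1.86], [-2.63, 2.63]. Speed limits (rad/s): [2.22, 2.22, 3.01, 3.01, 3.14, 3.14, 3.14].

## Interface

Orientations are given as a 3x3 rotation matrix whose columns are the frame's x, y, z axes.
In Python, from workcell import ctrl, vision gives the robot as it stands. The module is installed in compiled form; this text tells all that it offers.
- The arm moves only by the tool carry_out, never from a script. Its argument "commands" is a list of rows, each an object of numbers: "wx", "wy", "wz": the turn, a rotation vector about the world's x, y, z in degrees; "tx", "ty", "tz": the shift along the world's x, y, z in m; "hand": the finger opening in m, from 0 to 0.0854. In form: [{"wx": .., "wy": .., "wz": .., "tx": .., "ty": .., "tz": .., "hand": ..}, ...]. A call has 1 to 10 rows; each row shifts and turns the commanded pose from where the row before left it; what a row does not reach is not made up. A row lasts 1/10 s, in which the tool goes at most 50 mm and 8.59 degrees, less where a joint would pass 70% of its speed; a pose out of reach is approached as far as the arm can. A call is refused whole if a number of a shift passes 0.05 or a number of a turn 8.59, either way. A call with a gripper value outside its range is refused whole. The fingers move at their own pace and stop on an object; "force" is the grip in N (left out, the last holds). Time passes only in rows, so rows that do not move let the fingers close. It gives the time, the measured TCP pose, the force, the opening and the grip force at its end, in the units of the state.
- ctrl.sense(): the state, without advancing time (a new reading comes with each control period).
- vision.get_image(name): name is "side" or "top"; returns a dict with "frame" (384x512x3 uint8, red, green, blue), "mtx" (3x3 intrinsics, pixels), "k1" (the pictures are not rectified: a ray, as slopes to the right and down, at radius r is drawn at 1 + k1 r^2 times it, then the intrinsics apply), "position" and "rotation" of the camera in the world. Camera axes: x right, y up, looking along -z (the intrinsics and any distortion apply to the point x, -y, -z); pixel columns grow to the right and rows downward; lengths in m; the calibration is good to about 2 mm. A picture is of the moment at which its call begins. There is no depth.
- ctrl.close_job(): hands the job in; it is judged then, once.
The state is a dict: "time_s": time; "joints": joint angles; "joint_vel": joint speeds; "joint_torque": joint torques, N m; "eef_pos": TCP position; "tcp_rot": TCP orientation; "wrist_force": force on the tool from outside, world axes, zero at the start; "wrist_torque": the same for the moment, N m; "opening": opening from 0.0 (shut) to 1.0 (fully open); "gripper_force": force on a finger pad.
Only numpy, scipy, OpenCV 4.12 (cv2) and the standard library are available. Lean on these libraries where they do the work, as an engineer would, in place of code of your own. Each camera call takes 0.05 s, during which the arm holds its last target. There are 200 camera calls.

## Task

Load the bench shaker for a run: tip all seven gravel pebbles from the handled steel cup into the round well in the shaker's deck and stand the empty cup upright on the worktop again. Then lift the swing cover by its handle, swing it round its pivot stud over the well and lower it so that its slot drops over the lock bolt and it lies flat on the deck, and turn the lock bolt's wing a full quarter turn clockwise to lock the cover. Leave the timer, the dropper bottle and the vial where they are.

Things in the scene. Friction and masses are not known exactly. Their poses are not given: they have to be found in the camera images.
- shaker: Bench shaker, fixed: grey box 220 x 280 mm (x, y), 64 mm high, flat steel deck, dial and switch on its front (-x). Origin under its centre at worktop height. A round well 80 mm wide, 48 mm deep is sunk in the deck. The pivot stud stands left of the well (+y), the lock bolt right (-y), all three in one line along its y.
- well_mouth (a point): Centre of the sample well's open mouth, level with the deck; axes as shaker.
- pivot_foot (a point): Foot of the pivot stud's axis, at deck height, 90 mm from the well's centre. The stud is 12 mm thick; its washer and hex head begin 48 mm and end 58 mm above the deck, so the loose cover can swing round it and rise 42 mm on it, but not come off.
- cover: Loose slotted swing cover: plate 6 mm thick, 222 mm from eye axis to end, 300 g. Origin on the axis of its eye (15.4 mm hole, on the stud), underside; x runs to the slotted end, z up. A 94 mm disc 90 mm along it covers the well. It starts flat on the deck, swung 65 to 80 degrees off the well over the shaker's front edge; closed, its x points from stud to lock bolt.
- cover_handle (a point): Middle of the round bar of the bow handle on the cover: bar 10 mm thick, about 34 mm of it straight, running along the cover's x; 107 mm from the eye's axis and 40 mm above the cover's underside (34 mm above its top face, bar centre). Axes as cover.
- cover_slot (a point): Centre of the slot in the cover's free end, at the underside. The slot is 40 mm long (along the cover's x) and 16 mm wide.
- wing_centre (a point): Middle of the lock bolt's flat wing head, 17 mm above the deck, 190 mm from the pivot stud's axis. The wing is 30 mm long (its own y), 10 mm thick (its own x) and reaches from 9 to 25 mm above the deck, on a 9 mm stem. Its axes turn with it.
- lock_bolt (a joint): Turn of the lock bolt about its upright axis: at 0 the wing lies in line with the stud and passes through the cover's slot; it grows clockwise seen from above to 1.57 (stop), where the wing lies across the slot and locks the cover down. Light friction (0.04 N m) holds it where it is left. It starts at 0 to 0.06.
- cup_grip (a point): Grip point in the handle of the loose steel pouring cup, 27 mm above the cup's foot. The handle is a straight level bar 12 mm wide, 10 mm high, reaching from 27 to 93 mm behind the cup's middle; this point lies 62 mm behind the middle, 35 mm behind the back wall. Axes of the cup: x from handle to pouring lip, z up when it stands.
- cup_lip (a point): Middle of the cup's pouring lip, top edge, 35 mm above its foot, 134 mm ahead of cup_grip. The cup is 53 mm wide, 35 mm high, 99 mm long without the handle, 120 g, walls 3 mm, flat floor 49 mm long; its front is a straight ramp that rises at 35 degrees from the floor to the lip, so it pours when tipped 75 to 90 degrees. It holds seven pebbles.
- stone_1: Rounded grey-brown gravel pebble number 1 of 7, about 15 mm across, 11 g; origin at its middle. At the start it lies in the cup.
- stone_2: Rounded grey-brown gravel pebble number 2 of 7, about 15 mm across, 11 g; origin at its middle. At the start it lies in the cup.
- stone_3: Rounded grey-brown gravel pebble number 3 of 7, about 15 mm across, 11 g; origin at its middle. At the start it lies in the cup.
- stone_4: Rounded grey-brown gravel pebble number 4 of 7, about 15 mm across, 11 g; origin at its middle. At the start it lies in the cup.
- stone_5: Rounded grey-brown gravel pebble number 5 of 7, about 15 mm across, 11 g; origin at its middle. At the start it lies in the cup.
- stone_6: Rounded grey-brown gravel pebble number 6 of 7, about 15 mm across, 11 g; origin at its middle. At the start it lies in the cup.
- stone_7: Rounded grey-brown gravel pebble number 7 of 7, about 15 mm across, 11 g; origin at its middle. At the start it lies in the cup.
- timer: Bystander: white lab timer lying on the worktop, 62 x 62 x 19 mm; origin under its centre.
- dropper: Bystander: amber dropper bottle, 32 mm wide, 96 mm high, standing; origin under its centre.
- vial: Bystander: glass vial with cap, 25 mm wide, 53 mm high, standing; origin under its centre.

How it is judged:
On the way, in this order (a step that is already met when the one before it is completed fails the run):
1. all seven pebbles lie in the shaker's well (horizontal distance between each of stone_1, stone_2, stone_3, stone_4, stone_5, stone_6, stone_7 and well_mouth below 0.04 m and z of each of stone_1, stone_2, stone_3, stone_4, stone_5, stone_6, stone_7 in the frame of well_mouth below -0.004 m), for 0.2 s.
2. the cup stands upright on the worktop, let go (height (world z) of cup_grip below 0.034 m and angle between cup_grip's own z axis and vertical below 0.12 rad and contact force between the fingers and cup below 0.2 N), for 0.2 s.
3. the cover lies flat on the deck with its slot over the lock bolt (z of each of cover_slot, cover in the frame of well_mouth below 0.004 m and horizontal distance between cover_slot and wing_centre below 0.011 m and horizontal distance between cover and pivot_foot below 0.006 m and angle between cover's own z axis and vertical below 0.04 rad), for 0.2 s.
4. the lock bolt's wing is turned across the slot (value of joint lock_bolt above 1.4 rad), for 0.2 s.
At the end, for the whole second after the job is handed in: All seven pebbles in the well below deck level; cup upright (7 degrees) on the worktop; cover flat on the deck (within 4 mm), eye on the stud, slot over the lock bolt; lock bolt turned 1.40 rad or more; the cover at rest and the robot touching nothing (all of step 1 and all of step 3 and height (world z) of cup_grip below 0.034 m and angle between cup_grip's own z axis and vertical below 0.12 rad and value of joint lock_bolt above 1.4 rad and linear speed of cover below 0.02 m/s and contact force between the fingers and anything else below 0.5 N).
It fails at once if the timer is pushed or knocked away (30 mm or more) (distance of timer from where it was at the start of the episode above 0.03 m).
It fails at once if the dropper is pushed or knocked away (30 mm or more) (distance of dropper from where it was at the start of the episode above 0.03 m).
It fails at once if the vial is pushed or knocked away (30 mm or more) (distance of vial from where it was at the start of the episode above 0.03 m).
It also fails if it takes over 72 s, if anything falls off the work surface, if the arm or the gripper's body presses on something with over 40 N, if the wrist force passes 120 N, or if a joint passes its speed limit or range.

## Working session

There is one attempt and no reset: what is moved stays moved. The work goes in short steps, Python scripts to look and compute and a tool call to move; the robot and the scene stay as the last step left them, time stands still between calls to the robot, and variables do not carry over. Pictures are saved under pics/ and viewed, at most 10 in all, crops included, and the job is handed in when it is done.

Besides the shell and the picture viewer there is one more tool, called in YAML: its name, and indented under it one key for each argument. carry_out: Moves the arm, as the interface text tells. Its arguments: {"type":"object","properties":{"commands":{"type":"array","items":{"type":"object","properties":{"wx":{"type":"number"},"wy":{"type":"number"},"wz":{"type":"number"},"tx":{"type":"number"},"ty":{"type":"number"},"tz":{"type":"number"},"hand":{"type":"number"}}}},"force":{"type":"number"}},"required":["commands"]}

```bash
mkdir -p pics
cat > h.py <<'E'
import numpy as np, cv2
from workcell import ctrl, vision
def get(n,save=None):
    d=vision.get_image(n)
    if save: cv2.imwrite('pics/'+save,d['frame'][:,:,::-1])
    return d
def ray(d,u,v):
    K=np.array(d['mtx']); a=np.array([(u-K[0,2])/K[0,0],(v-K[1,2])/K[1,1]]); s=a.copy()
    for _ in range(20): s=a/(1+d['k1']*(s@s))
    r=np.array(d['rotation'])@np.array([s[0],-s[1],-1.]); return np.array(d['position']),r
def onz(d,u,v,z):
    p,r=ray(d,u,v); return p+r*(z-p[2])/r[2]
def proj(d,P):
    c=np.array(d['rotation']).T@(np.array(P)-d['position']); s=np.array([c[0],-c[1]])/-c[2]
    s=s*(1+d['k1']*(s@s)); K=np.array(d['mtx']); return K[0,0]*s[0]+K[0,2],K[1,1]*s[1]+K[1,2]
def tri(d1,a,d2,b):
    p,r=ray(d1,*a);q,s=ray(d2,*b); t=np.linalg.lstsq(np.c_[r,-s],q-p,rcond=None)[0]
    A=p+r*t[0];B=q+s*t[1]; return (A+B)/2,np.linalg.norm(A-B)
E
python3 - <<'E'
from h import *
for n in ('top','side'):
    d=get(n,n+'0.png'); print(n,d['position'],d['mtx'],d['k1'],d['rotation'])
E
```

```text
top [0.33338098 0.08694911 1.70271587] [[497.48351587   0.         255.57326204]
 [  0.         497.48351587 197.50503146]
 [  0.           0.           1.        ]] 0.06695599847808471 [[ 0.01479243  0.99385198 -0.10972429]
 [-0.99969359  0.01687838  0.01810643]
 [ 0.01984708  0.10942284  0.99379713]]
side [ 0.2453328  -1.14363311  0.67677272] [[482.25075949   0.         256.98221206]
 [  0.         482.25075949 200.72655381]
 [  0.           0.           1.        ]] -0.11128661867312768 [[ 0.97467644  0.11346326 -0.19269645]
 [-0.22278733  0.41841653 -0.88050748]
 [-0.01927787  0.90114022  0.43309891]]
```

View pics/top0.png

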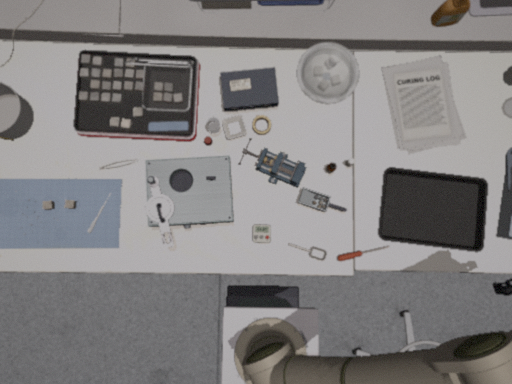

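View pics/side0.png

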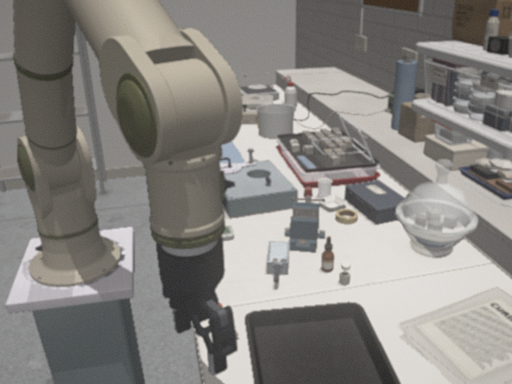

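The top view has the shaker at (190,190), with the cover swung to the front around the stud at (152,182). The well is at (181,180) and the wing at (211,178). The cup is at (314,200) with its handle to the right at (337,207), the timer at (262,233), the dropper at (330,168) and the vial at (349,162). I'll zoom in next.

Run:
```python
from h import *
t=cv2.imread('pics/top0.png'); s=cv2.imread('pics/side0.png')
a=cv2.resize(t[145:255,135:265],None,fx=6,fy=6,interpolation=cv2.INTER_CUBIC)[:600,:780]
cv2.imwrite('pics/c1.png',a[:600])
b=cv2.resize(t[150:220,285:365],None,fx=5,fy=5,interpolation=cv2.INTER_CUBIC)
c=cv2.resize(s[140:290,215:360],None,fx=4,fy=4,interpolation=cv2.INTER_CUBIC)
m=np.zeros((600,800,3),np.uint8); m[:350,:400]=b; 
cc=cv2.resize(s[230:300,255:335],None,fx=5,fy=5,interpolation=cv2.INTER_CUBIC); m[:350,400:]=cc
m[350:600,:400]=cv2.resize(s[145:195,215:295],None,fx=5,fy=5,interpolation=cv2.INTER_CUBIC)
cv2.imwrite('pics/c2.png',m)
d=get('top')
for n,uv,z in [('timer',(262,233),.01),('drop',(330,168),.05),('vial',(349,162),.03),('well',(181,180),.064),('cup',(314,200),.03),('handle',(337,207),.027)]: print(n,onz(d,*uv,z).round(3))
```

```text
timer [0.399 0.032 0.01 ]
drop [ 0.62  -0.192  0.05 ]
vial [ 0.645 -0.261  0.03 ]
well [0.568 0.305 0.064]
cup [ 0.513 -0.142  0.03 ]
handle [ 0.491 -0.22   0.027]
```

View pics/c1.png

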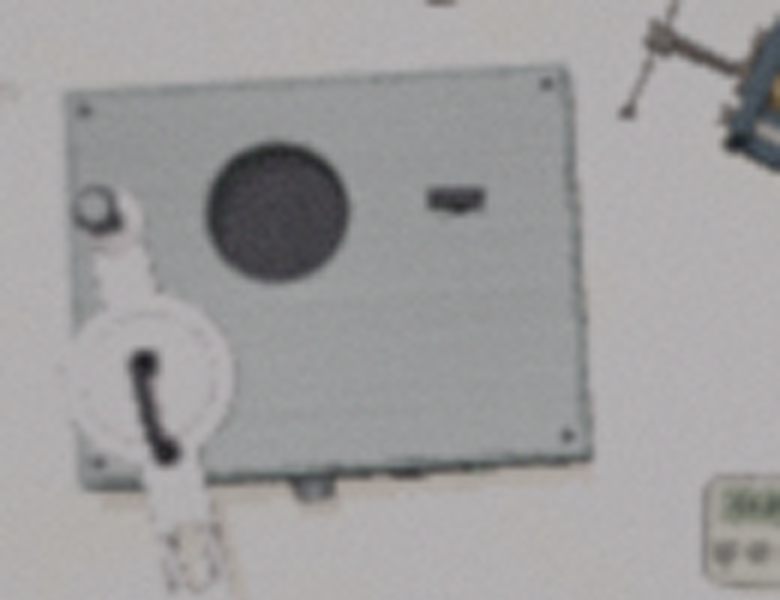

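View pics/c2.png

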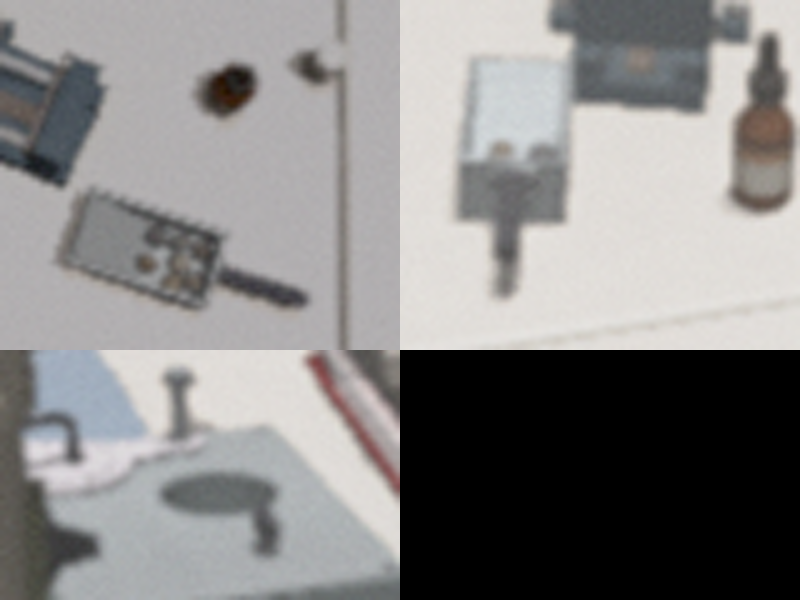

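Zoomed views (c1 is 6x, c2 is 5x):
- **c1:** well rim centre (278,212), stud head (97,210), wing (456,199), handle bar from (144,360) to (167,452).
- **c2:** cup lip (72,228), back wall (211,271), handle end (305,298).
- **Other:** the vise sits close to the cup's lip on the upper left.

Run:
```python
from h import *
d=get('top'); f=lambda x,y,z:onz(d,(x+.5)/6-.5+135,(y+.5)/6-.5+145,z)[:2]
g=lambda x,y,z:onz(d,(x+.5)/5-.5+285,(y+.5)/5-.5+150,z)[:2]
well=f(278,212,.064);stud=f(97,210,.122);wing=f(456,199,.089);h1=f(144,360,.1);h2=f(167,452,.1)
print('well',well,'stud',stud,'wing',wing,'hm',(h1+h2)/2,f(153,406,.109))
print('shaker corners',[f(x,y,.064).round(3) for x,y in((67,92),(567,65),(590,457),(83,487))])
n=np.linalg.norm
print(n(well-stud),n(wing-well),n(wing-stud),'hdl r',n((h1+h2)/2-stud),n(h1-h2))
ln=wing-stud; print('line ang',np.degrees(np.arctan2(ln[1],ln[0])))
c=(h1+h2)/2-stud; print('cover ang',np.degrees(np.arctan2(c[1],c[0])), np.degrees(np.arctan2(*(h2-h1)[::-1])))
lip=g(72,228,.035);back=g(211,271,.035);end=g(305,298,.032)
print('lip',lip,'back',back,'end',end,n(lip-back),n(back-end))
u=(lip-end)/n(lip-end);print('yaw',np.degrees(np.arctan2(u[1],u[0])),'grip',lip-.134*u, back-.035*u,end+.031*u)
# vise corners
print('vise',[g(x,y,.03).round(3) for x,y in((102,85),(65,185))])
s=ctrl.sense();print(s['eef_pos'],s['tcp_rot'],s['joints'],s['time_s'],s['opening'])
```

```text
well [0.56871369 0.30525713] stud [0.5596847  0.39306815] wing [0.57403863 0.20564673] hm [0.45756276 0.36234861] [0.45680562 0.36211526]
shaker corners [array([0.633, 0.423]), array([0.654, 0.148]), array([0.436, 0.131]), array([0.415, 0.406])]
0.08827399063091455 0.09975262978290912 0.18797027343626135 hdl r 0.10664229955593385 0.05110660229969745
line ang -85.62047137056126
cover ang -163.25806789895663 -164.10442290056844
lip [ 0.52783951 -0.09007185] back [ 0.5002308  -0.18404991] end [ 0.48329622 -0.2479588 ] 0.0979495613738323 0.06611449749758738
yaw 74.24510415279254 grip [ 0.49145547 -0.21903774] [ 0.49072751 -0.21773503] [ 0.49171342 -0.21812341]
vise [array([ 0.627, -0.111]), array([ 0.558, -0.086])]
[ 0.26936324 -0.67281461  0.23074507] [[ 9.28326215e-01  3.71766396e-01 -4.29484702e-04]
 [ 3.71766635e-01 -9.28325834e-01  8.46286266e-04]
 [-8.40809488e-05 -9.45297808e-04 -9.99999550e-01]] [ 1.11330351  0.59983277 -0.00256551  1.59980171  0.00180131  0.94290946
 -0.07975871] 0.2 1.0003926561392562
```

carry_out:
  commands:
    - {"wz":7.5,"tx":0.02,"ty":0.038,"hand":0.05}
    - {"wz":7.5,"tx":0.02,"ty":0.038,"hand":0.05}
    - {"wz":7.5,"tx":0.02,"ty":0.038,"hand":0.05}
    - {"wz":7.5,"tx":0.02,"ty":0.038,"hand":0.05}
    - {"wz":7.5,"tx":0.02,"ty":0.038,"hand":0.05}
    - {"wz":7.5,"tx":0.02,"ty":0.038,"hand":0.05}
    - {"wz":7.5,"tx":0.02,"ty":0.038,"hand":0.05}
    - {"tx":0.02,"ty":0.038,"hand":0.05}
    - {"tx":0.02,"ty":0.038,"hand":0.05}
    - {"tx":0.02,"ty":0.038,"hand":0.05}
  force: 80

```text
invalid input
```

carry_out:
  commands:
    - {"wx":7.7,"wy":-2.2,"tz":-0.015,"hand":0.05}
    - {"wx":7.7,"wy":-2.2,"tz":-0.015,"hand":0.05}
    - {"wx":7.7,"wy":-2.2,"tz":-0.015,"hand":0.05}
    - {"wx":7.7,"wy":-2.2,"tz":-0.015,"hand":0.05}
    - {"wx":7.7,"wy":-2.2,"tz":-0.015,"hand":0.05}
    - {"hand":0.05}

```text
invalid input
```

```bash
cat >> h.py <<'E'
def st():
    s=ctrl.sense(); R=np.array(s['tcp_rot'])
    print('t',round(s['time_s'],2),'p',np.round(s['eef_pos'],4),'y',R[:,1].round(3),'z',R[:,2].round(3),'F',np.round(s['wrist_force'],1),'op',round(s['opening'],3),'gf',round(float(np.max(s['gripper_force'])),1),'\n j',np.round(s['joints'],3)); return s
E
python3 -c "
from h import *
s=st()"
```

```text
t 0.2 p [ 0.2694 -0.6728  0.2307] y [ 0.372 -0.928 -0.001] z [-0.     0.001 -1.   ] F [-0.7 -0.1  0.4] op 1.0 gf 0.0 
 j [ 1.113  0.6   -0.003  1.6    0.002  0.943 -0.08 ]
```

carry_out:
  commands:
    - {"wx":0,"wy":0,"wz":7.5,"tx":0.02,"ty":0.038,"tz":0,"hand":0.05}
    - {"wx":0,"wy":0,"wz":7.5,"tx":0.02,"ty":0.038,"tz":0,"hand":0.05}
    - {"wx":0,"wy":0,"wz":7.5,"tx":0.02,"ty":0.038,"tz":0,"hand":0.05}
    - {"wx":0,"wy":0,"wz":7.5,"tx":0.02,"ty":0.038,"tz":0,"hand":0.05}
    - {"wx":0,"wy":0,"wz":7.5,"tx":0.02,"ty":0.038,"tz":0,"hand":0.05}
    - {"wx":0,"wy":0,"wz":7.5,"tx":0.02,"ty":0.038,"tz":0,"hand":0.05}
    - {"wx":0,"wy":0,"wz":7.5,"tx":0.02,"ty":0.038,"tz":0,"hand":0.05}
    - {"wx":0,"wy":0,"wz":0,"tx":0.02,"ty":0.038,"tz":0,"hand":0.05}
    - {"wx":0,"wy":0,"wz":0,"tx":0.02,"ty":0.038,"tz":0,"hand":0.05}
    - {"wx":0,"wy":0,"wz":0,"tx":0.02,"ty":0.038,"tz":0,"hand":0.05}
  force: 80

```text
time_s: 1.2
eef_pos: [0.4699, -0.2916, 0.2313]
tcp_rot: [[0.271, 0.963, 0.0], [0.963, -0.271, -0.0], [-0.0, 0.0, -1.0]]
wrist_force: [0.9, 0.0, 0.4]
opening: 0.586
gripper_force: 0.0
```

carry_out:
  commands:
    - {"wx":7.7,"wy":-2.2,"wz":0,"tx":0,"ty":0,"tz":-0.015,"hand":0.05}
    - {"wx":7.7,"wy":-2.2,"wz":0,"tx":0,"ty":0,"tz":-0.015,"hand":0.05}
    - {"wx":7.7,"wy":-2.2,"wz":0,"tx":0,"ty":0,"tz":-0.015,"hand":0.05}
    - {"wx":7.7,"wy":-2.2,"wz":0,"tx":0,"ty":0,"tz":-0.015,"hand":0.05}
    - {"wx":7.7,"wy":-2.2,"wz":0,"tx":0,"ty":0,"tz":-0.015,"hand":0.05}
    - {"wx":0,"wy":0,"wz":0,"tx":0,"ty":0,"tz":0,"hand":0.05}
  force: 80

```text
time_s: 1.8
eef_pos: [0.466, -0.2965, 0.15]
tcp_rot: [[0.216, 0.96, 0.177], [0.73, -0.279, 0.624], [0.649, -0.005, -0.761]]
wrist_force: [-0.8, -0.4, -0.9]
opening: 0.588
gripper_force: 0.0
```

```bash
python3 -c "
from h import *
s=st()"
```

```text
t 1.8 p [ 0.466  -0.2965  0.15  ] y [ 0.96  -0.279 -0.005] z [ 0.177  0.624 -0.761] F [-0.8 -0.4 -0.9] op 0.588 gf 0.0 
 j [ 1.186  0.775 -0.612  1.877 -0.298  0.902  0.597]
```

carry_out:
  commands:
    - {"wx":0,"wy":0,"wz":0,"tx":0.006,"ty":0.018,"tz":-0.026,"hand":0.05}
    - {"wx":0,"wy":0,"wz":0,"tx":0.006,"ty":0.018,"tz":-0.026,"hand":0.05}
    - {"wx":0,"wy":0,"wz":0,"tx":0.006,"ty":0.018,"tz":-0.026,"hand":0.05}
    - {"wx":0,"wy":0,"wz":0,"tx":0.006,"ty":0.018,"tz":-0.026,"hand":0.05}
    - {"wx":0,"wy":0,"wz":0,"tx":0.005,"ty":0.018,"tz":-0.026,"hand":0.05}
    - {"wx":0,"wy":0,"wz":0,"tx":0,"ty":0,"tz":0,"hand":0.05}
  force: 80

```text
time_s: 2.4
eef_pos: [0.4984, -0.1992, 0.026]
tcp_rot: [[0.203, 0.964, 0.172], [0.739, -0.266, 0.619], [0.643, 0.002, -0.766]]
wrist_force: [0.0, 0.1, 0.0]
opening: 0.587
gripper_force: 0.0
```

```bash
python3 -c "
from h import *
s=st()
t=get('top','t1.png')['frame'];d=get('side','s1.png')['frame']
m=np.hstack([cv2.resize(t[150:230,285:365],(400,400),interpolation=2),cv2.resize(d[230:300,245:315],(400,400),interpolation=2)]);cv2.imwrite('pics/m1.png',m[:,:,::-1])
"
```

```text
t 2.4 p [ 0.4984 -0.1992  0.026 ] y [ 0.964 -0.266  0.002] z [ 0.172  0.619 -0.766] F [0.  0.1 0. ] op 0.587 gf 0.0 
 j [ 1.048  0.945 -0.626  2.015 -0.317  0.548  0.609]
```

View pics/m1.png

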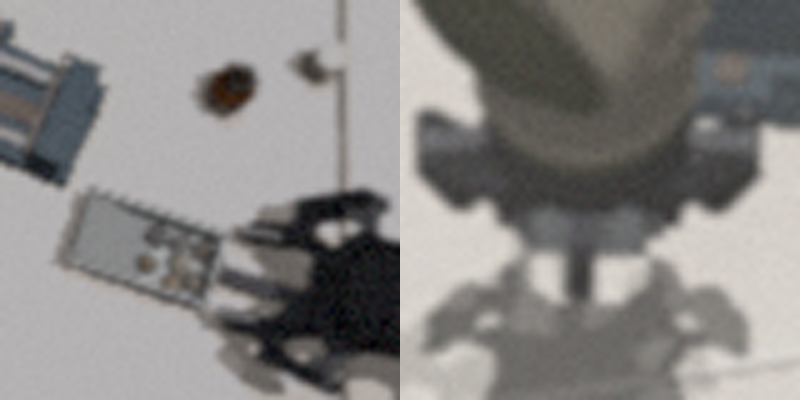

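The handle bar lies centred between the open fingers: about (250,285) in the top crop, with the fingers at (265,230) and (240,330). I'll lower 11 mm, move back a little and close.

carry_out:
  commands:
    - {"wx":0,"wy":0,"wz":0,"tx":-0.004,"ty":-0.008,"tz":-0.011,"hand":0.05}
    - {"wx":0,"wy":0,"wz":0,"tx":0,"ty":0,"tz":0,"hand":0.0}
    - {"wx":0,"wy":0,"wz":0,"tx":0,"ty":0,"tz":0,"hand":0.0}
    - {"wx":0,"wy":0,"wz":0,"tx":0,"ty":0,"tz":0,"hand":0.0}
    - {"wx":0,"wy":0,"wz":0,"tx":0,"ty":0,"tz":0,"hand":0.0}
    - {"wx":0,"wy":0,"wz":0,"tx":0,"ty":0,"tz":0,"hand":0.0}
    - {"wx":0,"wy":0,"wz":0,"tx":0,"ty":0,"tz":0,"hand":0.0}
  force: 100

```text
time_s: 3.2
eef_pos: [0.4945, -0.2118, 0.0158]
tcp_rot: [[0.206, 0.962, 0.178], [0.738, -0.272, 0.618], [0.643, 0.004, -0.766]]
wrist_force: [-2.8, -3.2, 6.1]
opening: 0.114
gripper_force: 97.6
```

carry_out:
  commands:
    - {"wx":0,"wy":0,"wz":0,"tx":0,"ty":0,"tz":0.012,"hand":0.0}
    - {"wx":0,"wy":0,"wz":0,"tx":0,"ty":0,"tz":0.022,"hand":0.0}
    - {"wx":0,"wy":0,"wz":0,"tx":0,"ty":0,"tz":0.022,"hand":0.0}
    - {"wx":0,"wy":0,"wz":0,"tx":0,"ty":0,"tz":0.022,"hand":0.0}
    - {"wx":0,"wy":0,"wz":0,"tx":0,"ty":0,"tz":0.022,"hand":0.0}
    - {"wx":0,"wy":0,"wz":0,"tx":0,"ty":0,"tz":0.022,"hand":0.0}
    - {"wx":0,"wy":0,"wz":0,"tx":0,"ty":0,"tz":0.022,"hand":0.0}
    - {"wx":0,"wy":0,"wz":0,"tx":0,"ty":0,"tz":0.01,"hand":0.0}
  force: 100

```text
time_s: 4.0
eef_pos: [0.4948, -0.2108, 0.1715]
tcp_rot: [[0.204, 0.963, 0.177], [0.739, -0.271, 0.617], [0.642, 0.005, -0.766]]
wrist_force: [0.6, -0.3, -2.0]
opening: 0.114
gripper_force: 98.0
```

carry_out:
  commands:
    - {"wx":0,"wy":0,"wz":0,"tx":0.001,"ty":0.01,"tz":0,"hand":0.0}
    - {"wx":0,"wy":0,"wz":0,"tx":0.002,"ty":0.018,"tz":0,"hand":0.0}
    - {"wx":0,"wy":0,"wz":0,"tx":0.002,"ty":0.024,"tz":0,"hand":0.0}
    - {"wx":0,"wy":0,"wz":0,"tx":0.002,"ty":0.024,"tz":0,"hand":0.0}
    - {"wx":0,"wy":0,"wz":0,"tx":0.002,"ty":0.024,"tz":0,"hand":0.0}
    - {"wx":0,"wy":0,"wz":0,"tx":0.002,"ty":0.024,"tz":0,"hand":0.0}
    - {"wx":0,"wy":0,"wz":0,"tx":0.002,"ty":0.024,"tz":0,"hand":0.0}
    - {"wx":0,"wy":0,"wz":0,"tx":0.002,"ty":0.024,"tz":0,"hand":0.0}
    - {"wx":0,"wy":0,"wz":0,"tx":0.002,"ty":0.024,"tz":0,"hand":0.0}
    - {"wx":0,"wy":0,"wz":0,"tx":0.002,"ty":0.024,"tz":0,"hand":0.0}
  force: 100

```text
time_s: 5.0
eef_pos: [0.5124, 0.0106, 0.1684]
tcp_rot: [[0.207, 0.963, 0.175], [0.737, -0.271, 0.619], [0.643, 0.001, -0.766]]
wrist_force: [0.6, 0.3, -1.7]
opening: 0.114
gripper_force: 97.8
```

carry_out:
  commands:
    - {"wx":0,"wy":0,"wz":0,"tx":0.003,"ty":0.024,"tz":0,"hand":0.0}
    - {"wx":0,"wy":0,"wz":0,"tx":0.003,"ty":0.024,"tz":0,"hand":0.0}
    - {"wx":0,"wy":0,"wz":0,"tx":0.003,"ty":0.024,"tz":0,"hand":0.0}
    - {"wx":0,"wy":0,"wz":0,"tx":0.003,"ty":0.024,"tz":0,"hand":0.0}
    - {"wx":0,"wy":0,"wz":0,"tx":0.003,"ty":0.024,"tz":0,"hand":0.0}
    - {"wx":0,"wy":0,"wz":0,"tx":0.001,"ty":0.02,"tz":0,"hand":0.0}
    - {"wx":0,"wy":0,"wz":0,"tx":0.001,"ty":0.014,"tz":0,"hand":0.0}
    - {"wx":0,"wy":0,"wz":0,"tx":0,"ty":0.006,"tz":0,"hand":0.0}
    - {"wx":0,"wy":0,"wz":0,"tx":0,"ty":0,"tz":0,"hand":0.0}
  force: 100

```text
time_s: 5.9
eef_pos: [0.5298, 0.1695, 0.1689]
tcp_rot: [[0.205, 0.963, 0.175], [0.738, -0.27, 0.619], [0.643, 0.002, -0.766]]
wrist_force: [0.1, 0.2, -1.5]
opening: 0.117
gripper_force: 97.8
```

```bash
python3 -c "
from h import *
s=st()
t=get('top','t2.png')['frame'];d=get('side','s2.png')['frame']
m=np.hstack([cv2.resize(t[140:240,130:260],(400,308),interpolation=2),cv2.resize(d[130:230,210:340],(400,308),interpolation=2)]);cv2.imwrite('pics/m2.png',m[:,:,::-1])
"
```

```text
t 5.9 p [0.5298 0.1695 0.1689] y [ 0.963 -0.27   0.002] z [ 0.175  0.619 -0.766] F [ 0.1  0.2 -1.5] op 0.117 gf 97.8 
 j [ 0.57   0.697 -0.915  2.245 -0.714  0.152  0.292]
```

View pics/m2.png

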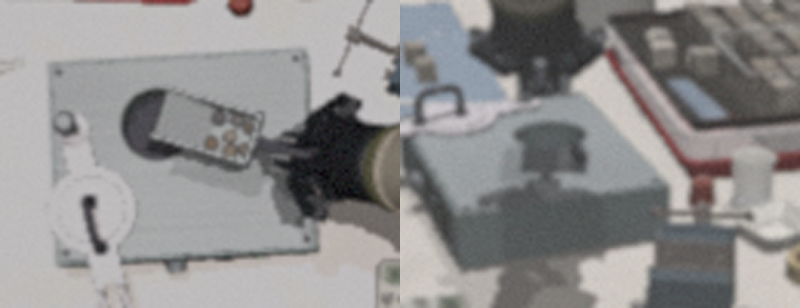

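The top crop shows all seven pebbles in the cup, with the lip over the well's near part at about (160,115) in the crop. Next I tip 40° while descending.

carry_out:
  commands:
    - {"wx":-7.7,"wy":2.18,"wz":0,"tx":0,"ty":0.001,"tz":0.005,"hand":0.0}
    - {"wx":-7.7,"wy":2.18,"wz":0,"tx":0.001,"ty":0.002,"tz":0.005,"hand":0.0}
    - {"wx":-7.7,"wy":2.18,"wz":0,"tx":0.001,"ty":0.003,"tz":0.005,"hand":0.0}
    - {"wx":-7.7,"wy":2.18,"wz":0,"tx":0.002,"ty":0.006,"tz":0.004,"hand":0.0}
    - {"wx":-7.7,"wy":2.18,"wz":0,"tx":0.002,"ty":0.008,"tz":0.003,"hand":0.0}
    - {"wx":0,"wy":0,"wz":0,"tx":0,"ty":0,"tz":-0.02,"hand":0.0}
    - {"wx":0,"wy":0,"wz":0,"tx":0,"ty":0,"tz":-0.022,"hand":0.0}
    - {"wx":0,"wy":0,"wz":0,"tx":0,"ty":0,"tz":0,"hand":0.0}
  force: 100

```text
time_s: 6.8
eef_pos: [0.5291, 0.1839, 0.1235]
tcp_rot: [[0.257, 0.965, 0.041], [0.93, -0.259, 0.26], [0.262, -0.028, -0.965]]
wrist_force: [0.2, 0.6, -1.8]
opening: 0.12
gripper_force: 97.8
```

```bash
cat >> h.py <<'E'
def lip(u=np.array([.272,.962,0])):
    s=st(); R=np.array(s['tcp_rot']); z0=np.array([0,0,1.])
    zt0=.643*u-.766*z0; yt=np.array([u[1],-u[0],0]); R0=np.c_[np.cross(yt,zt0),yt,zt0]
    D=R@R0.T; L=np.array(s['eef_pos'])+D@(.1268*u+.0196*z0); c=D@u
    print('lip',L.round(4),'tilt',np.degrees(np.arcsin(-c[2])).round(1),'yaw',np.degrees(np.arctan2(c[1],c[0])).round(1))
E
python3 -c "
from h import *
lip()"
```

```text
t 6.8 p [0.5291 0.1839 0.1235] y [ 0.965 -0.259 -0.028] z [ 0.041  0.26  -0.965] F [ 0.2  0.6 -1.8] op 0.12 gf 97.8 
 j [-0.181  0.544 -0.166  2.151 -0.439  0.361 -0.179]
lip [0.5601 0.3031 0.0881] tilt 24.8 yaw 75.7
```

carry_out:
  commands:
    - {"wx":-6.2,"wy":0.1,"wz":0,"tx":0.003,"ty":0.003,"tz":0.011,"hand":0.0}
    - {"wx":-5.8,"wy":1.5,"wz":0,"tx":0.003,"ty":0.003,"tz":0.011,"hand":0.0}
    - {"wx":-5.8,"wy":1.5,"wz":0,"tx":0.003,"ty":0.004,"tz":0.01,"hand":0.0}
    - {"wx":-5.8,"wy":1.5,"wz":0,"tx":0.003,"ty":0.005,"tz":0.01,"hand":0.0}
    - {"wx":0,"wy":0,"wz":0,"tx":0,"ty":0,"tz":0,"hand":0.0}
  force: 100

```text
time_s: 7.3
eef_pos: [0.5429, 0.2033, 0.1654]
tcp_rot: [[0.254, 0.967, -0.033], [0.959, -0.256, -0.122], [-0.127, -0.001, -0.992]]
wrist_force: [-0.2, 0.7, -2.7]
opening: 0.114
gripper_force: 98.2
```

```bash
python3 -c "
from h import *
lip()"
```

```text
t 7.3 p [0.5429 0.2033 0.1654] y [ 0.967 -0.256 -0.001] z [-0.033 -0.122 -0.992] F [-0.2  0.7 -2.7] op 0.114 gf 98.2 
 j [-0.723  0.557  0.32   1.959 -0.106  0.734 -0.619]
lip [0.5685 0.3003 0.0855] tilt 47.3 yaw 75.2
```

carry_out:
  commands:
    - {"wx":-5.8,"wy":1.5,"wz":0,"tx":0.001,"ty":0.007,"tz":0.005,"hand":0.0}
    - {"wx":-5.8,"wy":1.5,"wz":0,"tx":0.001,"ty":0.007,"tz":0.005,"hand":0.0}
    - {"wx":-5.8,"wy":1.5,"wz":0,"tx":0.002,"ty":0.008,"tz":0.005,"hand":0.0}
    - {"wx":-2.9,"wy":0.75,"wz":0,"tx":0.001,"ty":0.005,"tz":0.004,"hand":0.0}
    - {"wx":-2.9,"wy":0.75,"wz":0,"tx":0.002,"ty":0.006,"tz":0.003,"hand":0.0}
    - {"wx":-2.9,"wy":0.75,"wz":0,"tx":0.002,"ty":0.006,"tz":0.003,"hand":0.0}
    - {"wx":-2.9,"wy":0.75,"wz":0,"tx":0.002,"ty":0.006,"tz":0.003,"hand":0.0}
    - {"wx":-2.9,"wy":0.75,"wz":0,"tx":0.002,"ty":0.006,"tz":0.002,"hand":0.0}
    - {"wx":-2.9,"wy":0.75,"wz":0,"tx":0.002,"ty":0.006,"tz":0.002,"hand":0.0}
    - {"wx":0,"wy":0,"wz":0,"tx":0,"ty":0,"tz":0,"hand":0.0}
  force: 100

```text
time_s: 8.3
eef_pos: [0.5568, 0.2561, 0.1946]
tcp_rot: [[0.191, 0.965, -0.177], [0.703, -0.261, -0.661], [-0.685, 0.002, -0.729]]
wrist_force: [-0.3, -0.7, -2.6]
opening: 0.117
gripper_force: 98.2
```

```bash
python3 -c "
from h import *
lip()
t=get('top','t3.png')['frame'];d=get('side','s3.png')['frame']
m=np.hstack([cv2.resize(t[140:240,130:260],(400,308),interpolation=2),cv2.resize(d[130:230,210:340],(400,308),interpolation=2)]);cv2.imwrite('pics/m3.png',m[:,:,::-1])
"
```

```text
t 8.3 p [0.5568 0.2561 0.1946] y [ 0.965 -0.261  0.002] z [-0.177 -0.661 -0.729] F [-0.3 -0.7 -2.6] op 0.117 gf 98.2 
 j [-1.007  0.841  0.505  1.583  0.129  1.365 -0.871]
lip [0.566  0.2893 0.0711] tilt 83.0 yaw 74.1
```

View pics/m3.png

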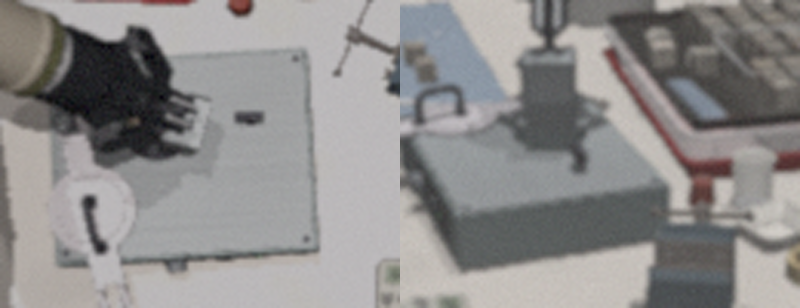

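The cup stands nearly vertical over the well and no stray stones show. I'll give it a small shake and wait, then lift and untilt.

carry_out:
  commands:
    - {"wx":-2.9,"wy":0.75,"wz":0,"tx":0.001,"ty":0.006,"tz":0.002,"hand":0.0}
    - {"wx":0,"wy":0,"wz":0,"tx":0,"ty":0,"tz":0.003,"hand":0.0}
    - {"wx":0,"wy":0,"wz":0,"tx":0,"ty":0,"tz":-0.003,"hand":0.0}
    - {"wx":0,"wy":0,"wz":0,"tx":0,"ty":0,"tz":0,"hand":0.0}
    - {"wx":0,"wy":0,"wz":0,"tx":0,"ty":0,"tz":0,"hand":0.0}
    - {"wx":0,"wy":0,"wz":0,"tx":0,"ty":0,"tz":0,"hand":0.0}
    - {"wx":0,"wy":0,"wz":0,"tx":0,"ty":0,"tz":0.025,"hand":0.0}
    - {"wx":0,"wy":0,"wz":0,"tx":0,"ty":-0.02,"tz":0.03,"hand":0.0}
    - {"wx":0,"wy":0,"wz":0,"tx":0,"ty":-0.03,"tz":0.03,"hand":0.0}
    - {"wx":0,"wy":0,"wz":0,"tx":0,"ty":-0.04,"tz":0.02,"hand":0.0}
  force: 100

```text
time_s: 9.4
eef_pos: [0.5582, 0.1721, 0.3044]
tcp_rot: [[0.183, 0.966, -0.182], [0.669, -0.258, -0.697], [-0.721, 0.006, -0.693]]
wrist_force: [2.1, -0.0, -1.0]
opening: 0.113
gripper_force: 98.2
```

carry_out:
  commands:
    - {"wx":7.0,"wy":-1.9,"wz":0,"tx":0,"ty":-0.04,"tz":0,"hand":0.0}
    - {"wx":7.0,"wy":-1.9,"wz":0,"tx":0,"ty":-0.04,"tz":0,"hand":0.0}
    - {"wx":7.0,"wy":-1.9,"wz":0,"tx":0,"ty":-0.04,"tz":0,"hand":0.0}
    - {"wx":7.0,"wy":-1.9,"wz":0,"tx":0,"ty":-0.04,"tz":0,"hand":0.0}
    - {"wx":7.0,"wy":-1.9,"wz":0,"tx":0,"ty":-0.04,"tz":0,"hand":0.0}
    - {"wx":0,"wy":0,"wz":0,"tx":0,"ty":-0.04,"tz":0,"hand":0.0}
  force: 100

```text
time_s: 10.0
eef_pos: [0.556, -0.0743, 0.3054]
tcp_rot: [[0.268, 0.963, -0.037], [0.949, -0.27, -0.164], [-0.168, 0.009, -0.986]]
wrist_force: [1.2, 0.5, -0.7]
opening: 0.113
gripper_force: 98.3
```

```bash
python3 -c "
from h import *
lip()
t=get('top','t4.png')['frame'];d=get('side','s4.png')['frame']
m=np.hstack([cv2.resize(t[145:245,140:270],(520,400),interpolation=2),cv2.resize(d[140:240,230:300],(280,400),interpolation=2)]);cv2.imwrite('pics/m4.png',m[:,:,::-1])
"
```

```text
t 10.0 p [ 0.556  -0.0743  0.3054] y [ 0.963 -0.27   0.009] z [-0.037 -0.164 -0.986] F [ 1.2  0.5 -0.7] op 0.113 gf 98.3 
 j [-0.418  0.361  0.488  1.905  0.     0.945 -0.229]
lip [0.5829 0.0188 0.2214] tilt 49.7 yaw 73.7
```

View pics/m4.png

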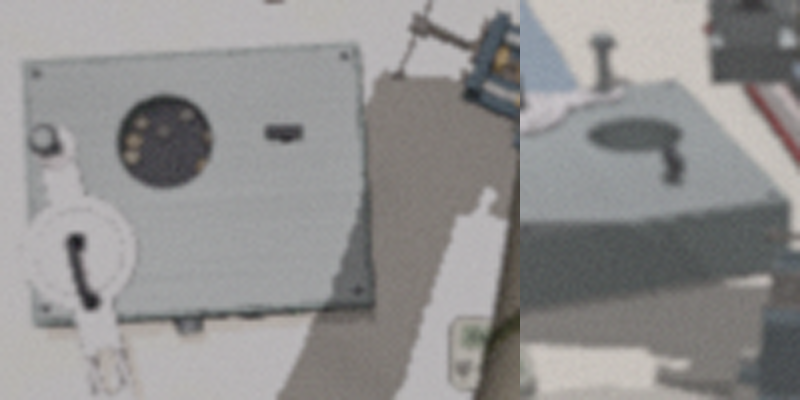

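Seven pebbles show in the well: (158,102), (187,113), (140,122), (133,143), (133,155), (165,130) and (203,160). The deck is clean. The cup goes back to its old place.

carry_out:
  commands:
    - {"wx":8.0,"wy":-2.25,"wz":0,"tx":-0.01,"ty":-0.023,"tz":-0.01,"hand":0.0}
    - {"wx":8.0,"wy":-2.25,"wz":0,"tx":-0.01,"ty":-0.023,"tz":-0.01,"hand":0.0}
    - {"wx":8.0,"wy":-2.25,"wz":0,"tx":-0.01,"ty":-0.023,"tz":-0.02,"hand":0.0}
    - {"wx":8.0,"wy":-2.25,"wz":0,"tx":-0.01,"ty":-0.023,"tz":-0.02,"hand":0.0}
    - {"wx":8.0,"wy":-2.25,"wz":0,"tx":-0.01,"ty":-0.023,"tz":-0.02,"hand":0.0}
    - {"wx":8.0,"wy":-2.25,"wz":0,"tx":-0.011,"ty":-0.023,"tz":-0.03,"hand":0.0}
    - {"wx":0,"wy":0,"wz":0,"tx":0,"ty":0,"tz":0,"hand":0.0}
  force: 100

```text
time_s: 10.8
eef_pos: [0.4949, -0.2036, 0.193]
tcp_rot: [[0.233, 0.96, 0.153], [0.779, -0.278, 0.562], [0.582, -0.011, -0.813]]
wrist_force: [-0.4, -0.5, -1.2]
opening: 0.117
gripper_force: 98.2
```

```bash
python3 -c "
from h import *
lip()"
```

```text
t 10.8 p [ 0.4949 -0.2036  0.193 ] y [ 0.96  -0.278 -0.011] z [ 0.153  0.562 -0.813] F [-0.4 -0.5 -1.2] op 0.117 gf 98.2 
 j [ 0.521  0.57   0.146  2.008 -0.793  1.01   0.955]
lip [ 0.5306 -0.0808  0.2027] tilt 4.4 yaw 73.9
```

carry_out:
  commands:
    - {"wx":4.0,"wy":-1.8,"wz":0,"tx":0,"ty":-0.008,"tz":-0.035,"hand":0.0}
    - {"wx":0,"wy":0,"wz":0,"tx":0,"ty":0,"tz":-0.045,"hand":0.0}
    - {"wx":0,"wy":0,"wz":0,"tx":0,"ty":0,"tz":-0.045,"hand":0.0}
    - {"wx":0,"wy":0,"wz":0,"tx":0,"ty":0,"tz":-0.035,"hand":0.0}
    - {"wx":0,"wy":0,"wz":0,"tx":0,"ty":0,"tz":0,"hand":0.0}
  force: 100

```text
time_s: 11.3
eef_pos: [0.4991, -0.2003, 0.0367]
tcp_rot: [[0.198, 0.965, 0.171], [0.741, -0.262, 0.619], [0.642, 0.005, -0.767]]
wrist_force: [0.1, 0.0, -0.1]
opening: 0.114
gripper_force: 98.0
```

```bash
python3 -c "
from h import *
lip()"
```

```text
t 11.3 p [ 0.4991 -0.2003  0.0367] y [ 0.965 -0.262  0.005] z [ 0.171  0.619 -0.767] F [ 0.1  0.  -0.1] op 0.114 gf 98.0 
 j [ 0.627  0.842  0.024  2.041 -0.97   0.835  1.26 ]
lip [ 0.5322 -0.0779  0.0561] tilt 0.1 yaw 74.8
```

carry_out:
  commands:
    - {"wx":0,"wy":0,"wz":0,"tx":-0.002,"ty":-0.004,"tz":-0.012,"hand":0.0}
    - {"wx":0,"wy":0,"wz":0,"tx":0,"ty":0,"tz":-0.006,"hand":0.0}
    - {"wx":0,"wy":0,"wz":0,"tx":0,"ty":0,"tz":-0.003,"hand":0.0}
    - {"wx":0,"wy":0,"wz":0,"tx":0,"ty":0,"tz":0,"hand":0.0}
  force: 100

```text
time_s: 11.7
eef_pos: [0.499, -0.2058, 0.0202]
tcp_rot: [[0.193, 0.965, 0.178], [0.743, -0.262, 0.616], [0.641, 0.013, -0.768]]
wrist_force: [0.2, 0.8, -1.7]
opening: 0.116
gripper_force: 98.2
```

```bash
python3 -c "
from h import *
lip()"
```

```text
t 11.7 p [ 0.499  -0.2058  0.0202] y [ 0.965 -0.262  0.013] z [ 0.178  0.616 -0.768] F [ 0.2  0.8 -1.7] op 0.116 gf 98.2 
 j [ 0.646  0.87   0.008  2.036 -0.98   0.811  1.289]
lip [ 0.532  -0.0834  0.0395] tilt 0.1 yaw 74.8
```

carry_out:
  commands:
    - {"wx":0,"wy":0,"wz":0,"tx":0,"ty":0,"tz":-0.003,"hand":0.0}
    - {"wx":0,"wy":0,"wz":0,"tx":0,"ty":0,"tz":-0.002,"hand":0.0}
    - {"wx":0,"wy":0,"wz":0,"tx":0,"ty":0,"tz":0,"hand":0.0}
  force: 100

```text
time_s: 12.0
eef_pos: [0.4991, -0.2059, 0.0156]
tcp_rot: [[0.193, 0.965, 0.179], [0.742, -0.263, 0.617], [0.642, 0.013, -0.766]]
wrist_force: [-1.5, -2.6, 7.2]
opening: 0.112
gripper_force: 99.5
```

carry_out:
  commands:
    - {"wx":0,"wy":0,"wz":0,"tx":0,"ty":0,"tz":0,"hand":0.05}
    - {"wx":0,"wy":0,"wz":0,"tx":0,"ty":0,"tz":0,"hand":0.05}
    - {"wx":0,"wy":0,"wz":0,"tx":0,"ty":0,"tz":0,"hand":0.05}
    - {"wx":0,"wy":0,"wz":0,"tx":0,"ty":0,"tz":0,"hand":0.05}
  force: 50

```text
time_s: 12.4
eef_pos: [0.4987, -0.2056, 0.0144]
tcp_rot: [[0.194, 0.965, 0.177], [0.742, -0.262, 0.617], [0.641, 0.012, -0.767]]
wrist_force: [1.1, 0.9, 0.1]
opening: 0.587
gripper_force: 0.0
```

```bash
python3 -c "
from h import *
lip()"
```

```text
t 12.4 p [ 0.4987 -0.2056  0.0144] y [ 0.965 -0.262  0.012] z [ 0.177  0.617 -0.767] F [1.1 0.9 0.1] op 0.587 gf 0.0 
 j [ 6.500e-01  8.800e-01  2.000e-03  2.036e+00 -9.830e-01  8.030e-01
  1.295e+00]
lip [ 0.5317 -0.0832  0.0337] tilt 0.1 yaw 74.8
```

carry_out:
  commands:
    - {"wx":0,"wy":0,"wz":0,"tx":-0.005,"ty":-0.017,"tz":0.021,"hand":0.05}
    - {"wx":0,"wy":0,"wz":0,"tx":-0.008,"ty":-0.03,"tz":0.036,"hand":0.05}
    - {"wx":0,"wy":0,"wz":0,"tx":-0.008,"ty":-0.03,"tz":0.036,"hand":0.05}
    - {"wx":0,"wy":0,"wz":0,"tx":-0.008,"ty":-0.03,"tz":0.036,"hand":0.05}
    - {"wx":0,"wy":0,"wz":0,"tx":0,"ty":0,"tz":0.045,"hand":0.05}
    - {"wx":0,"wy":0,"wz":0,"tx":0,"ty":0,"tz":0.045,"hand":0.05}
    - {"wx":0,"wy":0,"wz":0,"tx":0,"ty":0,"tz":0,"hand":0.05}
  force: 50

```text
time_s: 13.1
eef_pos: [0.4709, -0.3144, 0.2387]
tcp_rot: [[0.191, 0.965, 0.182], [0.746, -0.263, 0.612], [0.639, 0.019, -0.769]]
wrist_force: [0.8, -0.5, -0.8]
opening: 0.586
gripper_force: 0.0
```

```bash
cat >> h.py <<'E'
from scipy.spatial.transform import Rotation as Ro
def togo(P,yyaw,n=None):
    s=st(); R=np.array(s['tcp_rot']); a=np.radians(yyaw); y=np.array([np.cos(a),np.sin(a),0]); z=np.array([0,0,-1.])
    v=np.degrees(Ro.from_matrix(np.c_[np.cross(y,z),y,z]@R.T).as_rotvec()); dp=np.array(P)-s['eef_pos']
    print('dp',dp.round(4),'rot',v.round(1),np.linalg.norm(v).round(1))
E
python3 -c "
from h import *
togo((.457,.362,.2),-73.3)
t=get('top','t5.png')['frame']
cv2.imwrite('pics/m5.png',cv2.resize(t[145:245,135:375],(800,333),interpolation=2)[:,:,::-1])"
```

```text
t 13.1 p [ 0.4709 -0.3144  0.2387] y [ 0.965 -0.263  0.019] z [ 0.182  0.612 -0.769] F [ 0.8 -0.5 -0.8] op 0.586 gf 0.0 
 j [ 0.698  0.599  0.173  1.827 -0.706  1.252  1.015]
dp [-0.0139  0.6764 -0.0387] rot [-28.9  29.7 -56. ] 69.7
```

View pics/m5.png

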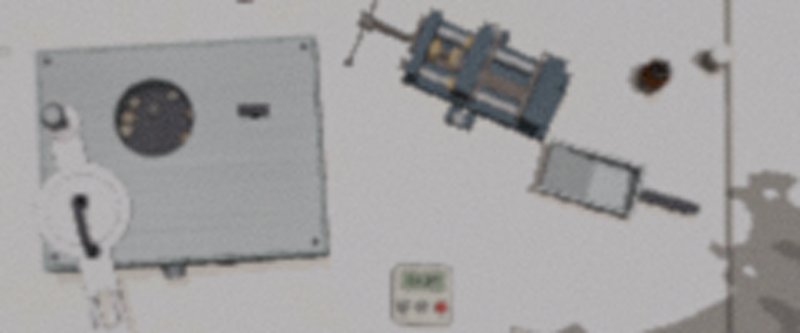

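The cup stands upright and empty at about (590,178), and the stones are in the well. Now I go to the cover handle.

carry_out:
  commands:
    - {"wx":-2.9,"wy":2.97,"wz":-5.6,"tx":-0.002,"ty":0.044,"tz":0,"hand":0.05}
    - {"wx":-2.9,"wy":2.97,"wz":-5.6,"tx":-0.002,"ty":0.044,"tz":0,"hand":0.05}
    - {"wx":-2.9,"wy":2.97,"wz":-5.6,"tx":-0.002,"ty":0.044,"tz":0,"hand":0.05}
    - {"wx":-2.9,"wy":2.97,"wz":-5.6,"tx":-0.002,"ty":0.044,"tz":0,"hand":0.05}
    - {"wx":-2.9,"wy":2.97,"wz":-5.6,"tx":-0.002,"ty":0.044,"tz":0,"hand":0.05}
    - {"wx":-2.9,"wy":2.97,"wz":-5.6,"tx":-0.002,"ty":0.044,"tz":0,"hand":0.05}
    - {"wx":-2.9,"wy":2.97,"wz":-5.6,"tx":-0.002,"ty":0.044,"tz":0,"hand":0.05}
    - {"wx":-2.9,"wy":2.97,"wz":-5.6,"tx":-0.002,"ty":0.044,"tz":0,"hand":0.05}
    - {"wx":-2.9,"wy":2.97,"wz":-5.6,"tx":-0.002,"ty":0.044,"tz":0,"hand":0.05}
    - {"wx":-2.9,"wy":2.97,"wz":-5.6,"tx":-0.002,"ty":0.044,"tz":0,"hand":0.05}
  force: 50

```text
time_s: 14.15
eef_pos: [0.4529, 0.0562, 0.2311]
tcp_rot: [[0.899, 0.434, 0.057], [0.428, -0.898, 0.1], [0.094, -0.065, -0.993]]
wrist_force: [0.3, 0.5, 0.1]
opening: 0.591
gripper_force: 0.0
```

```bash
python3 -c "
from h import *
togo((.457,.362,.2),-73.3)"
```

```text
t 14.15 p [0.4529 0.0562 0.2311] y [ 0.434 -0.898 -0.065] z [ 0.057  0.1   -0.993] F [0.3 0.5 0.1] op 0.591 gf 0.0 
 j [-0.572  0.28   0.494  2.259 -0.403  0.605 -0.893]
dp [ 0.0041  0.3058 -0.0311] rot [-5.5  3.7 -8.9] 11.1
```

carry_out:
  commands:
    - {"wx":-1.8,"wy":1.2,"wz":-2.9,"tx":0.0005,"ty":0.035,"tz":-0.003,"hand":0.05}
    - {"wx":-1.8,"wy":1.2,"wz":-2.9,"tx":0.0005,"ty":0.035,"tz":-0.003,"hand":0.05}
    - {"wx":-1.8,"wy":1.2,"wz":-2.9,"tx":0.0005,"ty":0.035,"tz":-0.003,"hand":0.05}
    - {"wx":0,"wy":0,"wz":0,"tx":0.0005,"ty":0.035,"tz":-0.003,"hand":0.05}
    - {"wx":0,"wy":0,"wz":0,"tx":0.0005,"ty":0.035,"tz":-0.003,"hand":0.05}
    - {"wx":0,"wy":0,"wz":0,"tx":0.0005,"ty":0.035,"tz":-0.003,"hand":0.05}
    - {"wx":0,"wy":0,"wz":0,"tx":0.0005,"ty":0.035,"tz":-0.003,"hand":0.05}
    - {"wx":0,"wy":0,"wz":0,"tx":0.0005,"ty":0.035,"tz":-0.003,"hand":0.05}
    - {"wx":0,"wy":0,"wz":0,"tx":0,"ty":0.026,"tz":-0.003,"hand":0.05}
    - {"wx":0,"wy":0,"wz":0,"tx":0,"ty":0,"tz":0,"hand":0.05}
  force: 50

```text
time_s: 15.15
eef_pos: [0.4562, 0.3652, 0.2026]
tcp_rot: [[0.954, 0.299, 0.002], [0.299, -0.954, 0.002], [0.003, -0.001, -1.0]]
wrist_force: [-0.6, -0.2, -0.9]
opening: 0.585
gripper_force: 0.0
```

```bash
python3 -c "
from h import *
togo((.457,.362,.086),-73.3)"
```

```text
t 15.15 p [0.4562 0.3652 0.2026] y [ 0.299 -0.954 -0.001] z [ 0.002  0.002 -1.   ] F [-0.6 -0.2 -0.9] op 0.585 gf 0.0 
 j [-1.145  0.515  0.549  1.982 -0.389  0.745 -1.631]
dp [ 0.0008 -0.0032 -0.1166] rot [-0.1  0.1 -0.7] 0.7
```

carry_out:
  commands:
    - {"wx":0,"wy":0,"wz":-0.7,"tx":0.001,"ty":-0.003,"tz":-0.03,"hand":0.05}
    - {"wx":0,"wy":0,"wz":0,"tx":0,"ty":0,"tz":-0.03,"hand":0.05}
    - {"wx":0,"wy":0,"wz":0,"tx":0,"ty":0,"tz":-0.03,"hand":0.05}
    - {"wx":0,"wy":0,"wz":0,"tx":0,"ty":0,"tz":-0.018,"hand":0.05}
    - {"wx":0,"wy":0,"wz":0,"tx":0,"ty":0,"tz":-0.008,"hand":0.05}
    - {"wx":0,"wy":0,"wz":0,"tx":0,"ty":0,"tz":0,"hand":0.05}
  force: 50

```text
time_s: 15.75
eef_pos: [0.4583, 0.357, 0.0876]
tcp_rot: [[0.96, 0.281, 0.002], [0.281, -0.96, 0.001], [0.003, -0.0, -1.0]]
wrist_force: [0.4, 0.3, 1.5]
opening: 0.583
gripper_force: 0.0
```

carry_out:
  commands:
    - {"wx":0,"wy":0,"wz":0,"tx":0,"ty":0,"tz":0,"hand":0.0}
    - {"wx":0,"wy":0,"wz":0,"tx":0,"ty":0,"tz":0,"hand":0.0}
    - {"wx":0,"wy":0,"wz":0,"tx":0,"ty":0,"tz":0,"hand":0.0}
    - {"wx":0,"wy":0,"wz":0,"tx":0,"ty":0,"tz":0,"hand":0.0}
    - {"wx":0,"wy":0,"wz":0,"tx":0,"ty":0,"tz":0,"hand":0.0}
    - {"wx":0,"wy":0,"wz":0,"tx":0,"ty":0,"tz":0,"hand":0.0}
  force: 70

```text
time_s: 16.35
eef_pos: [0.4591, 0.3593, 0.0902]
tcp_rot: [[0.959, 0.283, 0.005], [0.283, -0.959, 0.005], [0.007, -0.004, -1.0]]
wrist_force: [-0.9, 1.7, 5.6]
opening: 0.09
gripper_force: 68.3
```

```bash
python3 -c "
from h import *
togo((.457,.362,.086),-73.3)"
```

```text
t 16.35 p [0.4591 0.3593 0.0902] y [ 0.283 -0.959 -0.004] z [ 0.005  0.005 -1.   ] F [-0.9  1.7  5.6] op 0.09 gf 68.3 
 j [-1.033  0.659  0.411  2.065 -0.526  0.51  -1.519]
dp [-0.0021  0.0027 -0.0042] rot [-0.3  0.3  0.2] 0.5
```

carry_out:
  commands:
    - {"wx":0,"wy":0,"wz":0,"tx":0,"ty":0,"tz":0.008,"hand":0.0}
    - {"wx":0,"wy":0,"wz":0,"tx":0,"ty":0,"tz":0.01,"hand":0.0}
    - {"wx":0,"wy":0,"wz":0,"tx":0,"ty":0,"tz":0.01,"hand":0.0}
    - {"wx":0,"wy":0,"wz":0,"tx":0,"ty":0,"tz":0.008,"hand":0.0}
    - {"wx":0,"wy":0,"wz":0,"tx":0,"ty":0,"tz":0,"hand":0.0}
  force: 70

```text
time_s: 16.85
eef_pos: [0.459, 0.3586, 0.1263]
tcp_rot: [[0.959, 0.282, 0.005], [0.282, -0.959, 0.004], [0.006, -0.003, -1.0]]
wrist_force: [0.8, 4.1, -3.3]
opening: 0.089
gripper_force: 68.5
```

```bash
python3 -c "
from h import *
s=st()
d=get('top','t6.png');get('side','s6.png')
p0=np.array(s['eef_pos'])[:2];S=np.array([.561,.391]);r=p0-S;print(np.linalg.norm(r),np.degrees(np.arctan2(r[1],r[0])))
Q=[S+Ro.from_euler('z',4.85*k,degrees=True).apply([*r,0])[:2] for k in range(17)]
print(np.diff(Q,axis=0).round(4).tolist())
"
```

```text
t 16.85 p [0.459  0.3586 0.1263] y [ 0.282 -0.959 -0.003] z [ 0.005  0.004 -1.   ] F [ 0.8  4.1 -3.3] op 0.089 gf 68.5 
 j [-1.07   0.611  0.464  2.047 -0.485  0.584 -1.553]
0.10705635323246375 -162.39779800427254
[[0.0031, -0.0085], [0.0038, -0.0082], [0.0045, -0.0079], [0.0051, -0.0075], [0.0058, -0.007], [0.0063, -0.0065], [0.0069, -0.0059], [0.0073, -0.0053], [0.0078, -0.0047], [0.0081, -0.004], [0.0084, -0.0033], [0.0087, -0.0026], [0.0089, -0.0018], [0.009, -0.0011], [0.0091, -0.0003], [0.009, 0.0004]]
```

carry_out:
  commands:
    - {"wx":0,"wy":0,"wz":4.85,"tx":0.0031,"ty":-0.0085,"tz":0,"hand":0.0}
    - {"wx":0,"wy":0,"wz":4.85,"tx":0.0038,"ty":-0.0082,"tz":0,"hand":0.0}
    - {"wx":0,"wy":0,"wz":4.85,"tx":0.0045,"ty":-0.0079,"tz":0,"hand":0.0}
    - {"wx":0,"wy":0,"wz":4.85,"tx":0.0051,"ty":-0.0075,"tz":0,"hand":0.0}
    - {"wx":0,"wy":0,"wz":0,"tx":0,"ty":0,"tz":0,"hand":0.0}
  force: 70

```text
time_s: 17.45
eef_pos: [0.4768, 0.3258, 0.125]
tcp_rot: [[0.81, 0.586, 0.005], [0.586, -0.81, 0.006], [0.007, -0.002, -1.0]]
wrist_force: [1.2, 6.9, -3.7]
opening: 0.084
gripper_force: 69.2
```

```bash
python3 -c "
from h import *
s=st();r=np.array(s['eef_pos'])[:2]-[.561,.391];print(np.linalg.norm(r),np.degrees(np.arctan2(r[1],r[0])))"
```

```text
t 17.45 p [0.4768 0.3258 0.125 ] y [ 0.586 -0.81  -0.002] z [ 0.005  0.006 -1.   ] F [ 1.2  6.9 -3.7] op 0.084 gf 69.2 
 j [-0.936  0.589  0.354  2.054 -0.379  0.553 -1.257]
0.10645437513195832 -142.2495710802728
```

carry_out:
  commands:
    - {"wx":0,"wy":0,"wz":4.85,"tx":0.0058,"ty":-0.006,"tz":0,"hand":0.0}
    - {"wx":0,"wy":0,"wz":4.85,"tx":0.0063,"ty":-0.006,"tz":0,"hand":0.0}
    - {"wx":0,"wy":0,"wz":4.85,"tx":0.0069,"ty":-0.0055,"tz":0,"hand":0.0}
    - {"wx":0,"wy":0,"wz":4.85,"tx":0.0073,"ty":-0.0053,"tz":0,"hand":0.0}
    - {"wx":0,"wy":0,"wz":4.85,"tx":0.0078,"ty":-0.0047,"tz":0,"hand":0.0}
    - {"wx":0,"wy":0,"wz":4.85,"tx":0.0081,"ty":-0.004,"tz":0,"hand":0.0}
    - {"wx":0,"wy":0,"wz":0,"tx":0,"ty":0,"tz":0,"hand":0.0}
  force: 70

```text
time_s: 18.15
eef_pos: [0.5187, 0.2943, 0.1247]
tcp_rot: [[0.424, 0.906, 0.001], [0.906, -0.424, 0.006], [0.006, -0.002, -1.0]]
wrist_force: [-0.2, 4.7, -3.7]
opening: 0.081
gripper_force: 68.4
```

```bash
python3 -c "
from h import *
s=st();r=np.array(s['eef_pos'])[:2]-[.561,.391];print(np.linalg.norm(r),np.degrees(np.arctan2(r[1],r[0])))"
```

```text
t 18.15 p [0.5187 0.2943 0.1247] y [ 0.906 -0.424 -0.002] z [ 0.001  0.006 -1.   ] F [-0.2  4.7 -3.7] op 0.081 gf 68.4 
 j [-0.744  0.59   0.2    2.003 -0.216  0.565 -0.832]
0.10552881156843782 -113.65723885170947
```

carry_out:
  commands:
    - {"wx":0,"wy":0,"wz":4.85,"tx":0.0084,"ty":-0.0033,"tz":0,"hand":0.0}
    - {"wx":0,"wy":0,"wz":4.85,"tx":0.0087,"ty":-0.0026,"tz":0,"hand":0.0}
    - {"wx":0,"wy":0,"wz":4.85,"tx":0.0089,"ty":-0.0018,"tz":0,"hand":0.0}
    - {"wx":0,"wy":0,"wz":4.85,"tx":0.009,"ty":-0.0011,"tz":0,"hand":0.0}
    - {"wx":0,"wy":0,"wz":4.85,"tx":0.0091,"ty":-0.0003,"tz":0,"hand":0.0}
    - {"wx":0,"wy":0,"wz":4.0,"tx":0.0075,"ty":0.0004,"tz":0,"hand":0.0}
    - {"wx":0,"wy":0,"wz":0,"tx":0,"ty":0,"tz":0,"hand":0.0}
  force: 70

```text
time_s: 18.85
eef_pos: [0.5693, 0.2857, 0.1242]
tcp_rot: [[-0.055, 0.998, -0.003], [0.998, 0.055, 0.005], [0.005, -0.003, -1.0]]
wrist_force: [-1.2, 2.8, -3.6]
opening: 0.086
gripper_force: 68.3
```

```bash
python3 -c "
from h import *
s=st();r=np.array(s['eef_pos'])[:2]-[.561,.391];print(np.linalg.norm(r),np.degrees(np.arctan2(r[1],r[0])))
t=get('top','t7.png');d=get('side','s7.png')
m=np.hstack([cv2.resize(t['frame'][155:215,140:240],(500,300),interpolation=2),cv2.resize(d['frame'][135:215,230:310],(300,300),interpolation=2)]);cv2.imwrite('pics/m7.png',m[:,:,::-1])
# slot end in top view: bright cover pixels on deck right of the gripper
print(proj(t,(.574,.2056,.1)),proj(t,(.574,.2056,.089)))
g=cv2.cvtColor(t['frame'],cv2.COLOR_RGB2GRAY);print(g[168:188,200:224])"
```

```text
t 18.85 p [0.5693 0.2857 0.1242] y [ 0.998  0.055 -0.003] z [-0.003  0.005 -1.   ] F [-1.2  2.8 -3.6] op 0.086 gf 68.3 
 j [-0.588  0.622  0.055  1.899 -0.065  0.623 -0.435]
0.10562057331167915 -85.47200959044315
(np.float64(210.36001790259334), np.float64(177.2577032667432)) (np.float64(210.59737019690218), np.float64(177.76194985738954))
[[157 155 155 156 154 155 155 156 155 157 156 155 154 155 154 153 152 156
  154 154 156 154 152 155]
 [156 155 157 152 156 156 157 154 153 156 154 155 155 152 156 154 155 154
  153 156 154 150 154 153]
 [154 155 155 154 156 153 154 152 155 152 153 151 153 153 150 152 154 154
  152 156 154 152 154 155]
 [151 147 148 151 153 152 147 147 147 149 154 154 158 159 160 158 163 161
  157 156 155 156 154 158]
 [150 142 147 157 164 161 134 131 141 149 155 166 170 171 168 167 174 175
  170 157 155 157 155 155]
 [176 174 174 175 177 175 154 154 161 166 171 168 163 155 144 155 174 180
  177 169 162 155 153 152]
 [180 182 182 180 184 177 168 169 166 156 148 135 120 111 108 135 170 182
  182 178 170 156 155 155]
 [183 180 180 182 179 170 134 124 126 114 107 102  
[... 562 characters left out ...]
62 172 170 171 170 164 162 165 167 162 158 152 134 119 112 117 138
  134 134 138 142 154 156]
 [ 84 110 125 125 120 122 124 125 122 122 121 122 119 112 108 104 103 116
  130 137 138 144 154 154]
 [ 72  86 113 127 127 126 127 125 108 122 127 130 132 130 129 131 128 130
  136 135 142 150 155 154]
 [ 71  81 107 130 139 135 136 133 131 135 135 132 138 140 141 141 140 138
  139 143 153 155 154 155]
 [ 57  60  91 124 140 141 142 141 142 140 140 141 149 152 152 152 154 150
  145 149 155 155 158 154]
 [ 71  57  71 116 147 155 153 153 152 151 151 151 155 153 153 156 154 156
  155 154 155 158 156 158]
 [ 84  70  63  97 141 154 159 156 157 158 156 157 157 157 154 154 155 156
  158 160 158 155 159 158]]
```

```bash
python3 -c "
from h import *
d=get('top');t=cv2.imread('pics/t7.png');g=cv2.cvtColor(t,cv2.COLOR_BGR2GRAY).astype(float)
yy,xx=np.mgrid[172:181,204:219];w=np.clip((175-g[172:181,204:219])/80,0,1)
m=w>.5; n,l=cv2.connectedComponents(m.astype(np.uint8)); k=l[5,5]; w=w*(cv2.dilate((l==k).astype(np.uint8),np.ones((3,3)))>0)
w[:2,:6]=0
cx,cy=(w*xx).sum()/w.sum(),(w*yy).sum()/w.sum();C=np.cov(np.c_[xx.ravel(),yy.ravel()].T,aweights=w.ravel());v=np.linalg.eigh(C)[1][:,1];v*=np.sign(v[0])
P=onz(d,cx,cy,.103);Q=onz(d,*(np.array([cx,cy])+8*v),.103);print((cx,cy),P,np.degrees(np.arctan2(*(Q-P)[1::-1])), 'area px',w.sum())
# wing, same method, from t5 (nothing in the way)
g=cv2.cvtColor(cv2.imread('pics/t5.png'),cv2.COLOR_BGR2GRAY).astype(float)
sl=(slice(172,185),slice(202,220));yy,xx=np.mgrid[sl];w=np.clip((140-g[sl])/60,0,1)
cx,cy=(w*xx).sum()/w.sum(),(w*yy).sum()/w.sum();print('wing',(cx,cy),onz(d,cx,cy,.089),onz(d,cx,cy,.081))
S=np.array([.560,.394]);print('cover ang from stud',np.degrees(np.arctan2(*(P[:2]-S)[::-1])),np.linalg.norm(P[:2]-S))
"
```

```text
(np.float64(210.8372581021217), np.float64(176.59011424574493)) [0.57576444 0.20388778 0.103     ] -79.25485634646327 area px 53.612500000000004
wing (np.float64(210.55289139633285), np.float64(177.85660554771977)) [0.57368472 0.20573747 0.089     ] [0.57487603 0.20632636 0.081     ]
cover ang from stud -85.25977713652254 0.19076470624066855
```

View pics/m7.png

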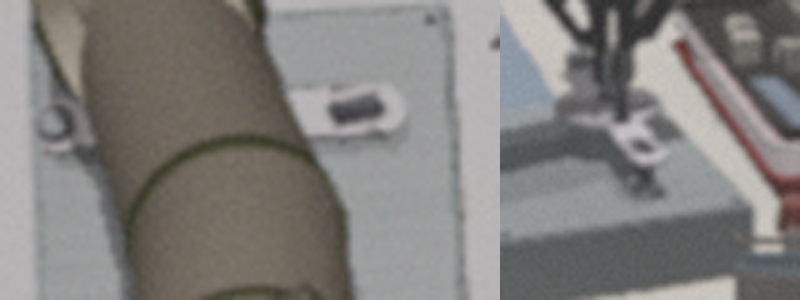

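In the last view the lifted cover's slot sits over the wing. It is centred within about 2 mm and slightly towards +x. I'll shift x by -1 mm and lower gently, watching the force.

carry_out:
  commands:
    - {"wx":0,"wy":0,"wz":-0.4,"tx":-0.001,"ty":0,"tz":-0.004,"hand":0.0}
    - {"wx":0,"wy":0,"wz":0,"tx":0,"ty":0.001,"tz":-0.004,"hand":0.0}
    - {"wx":0,"wy":0,"wz":0,"tx":0,"ty":0,"tz":-0.004,"hand":0.0}
    - {"wx":0,"wy":0,"wz":0,"tx":0,"ty":0,"tz":-0.004,"hand":0.0}
    - {"wx":0,"wy":0,"wz":0,"tx":0,"ty":0,"tz":0,"hand":0.0}
  force: 70

```text
time_s: 19.5
eef_pos: [0.568, 0.2865, 0.1081]
tcp_rot: [[-0.047, 0.999, -0.003], [0.999, 0.047, 0.004], [0.004, -0.003, -1.0]]
wrist_force: [0.3, 0.0, -3.4]
opening: 0.086
gripper_force: 68.2
```

carry_out:
  commands:
    - {"wx":0,"wy":0,"wz":0,"tx":0,"ty":0,"tz":-0.005,"hand":0.0}
    - {"wx":0,"wy":0,"wz":0,"tx":0,"ty":0,"tz":-0.005,"hand":0.0}
    - {"wx":0,"wy":0,"wz":0,"tx":0,"ty":0,"tz":-0.004,"hand":0.0}
    - {"wx":0,"wy":0,"wz":0,"tx":0,"ty":0,"tz":-0.002,"hand":0.0}
    - {"wx":0,"wy":0,"wz":0,"tx":0,"ty":0,"tz":0,"hand":0.0}
  force: 70

```text
time_s: 20.0
eef_pos: [0.568, 0.2868, 0.0925]
tcp_rot: [[-0.047, 0.999, -0.003], [0.999, 0.047, 0.004], [0.005, -0.003, -1.0]]
wrist_force: [-0.9, 0.1, -3.8]
opening: 0.09
gripper_force: 68.2
```

carry_out:
  commands:
    - {"wx":0,"wy":0,"wz":0,"tx":0,"ty":0,"tz":-0.002,"hand":0.0}
    - {"wx":0,"wy":0,"wz":0,"tx":0,"ty":0,"tz":-0.001,"hand":0.0}
    - {"wx":0,"wy":0,"wz":0,"tx":0,"ty":0,"tz":0,"hand":0.0}
  force: 70

```text
time_s: 20.3
eef_pos: [0.5686, 0.2869, 0.0903]
tcp_rot: [[-0.047, 0.999, -0.001], [0.999, 0.047, 0.005], [0.005, -0.001, -1.0]]
wrist_force: [0.9, -0.3, -0.4]
opening: 0.083
gripper_force: 68.7
```

carry_out:
  commands:
    - {"wx":0,"wy":0,"wz":0,"tx":0,"ty":0,"tz":0,"hand":0.04}
    - {"wx":0,"wy":0,"wz":0,"tx":0,"ty":0,"tz":0,"hand":0.04}
    - {"wx":0,"wy":0,"wz":0,"tx":0,"ty":0,"tz":0,"hand":0.04}
    - {"wx":0,"wy":0,"wz":0,"tx":0,"ty":0,"tz":0,"hand":0.04}
    - {"wx":0,"wy":0,"wz":0,"tx":0,"ty":0,"tz":0.03,"hand":0.04}
    - {"wx":0,"wy":0,"wz":0,"tx":0,"ty":0,"tz":0.04,"hand":0.04}
    - {"wx":0,"wy":0,"wz":0,"tx":0,"ty":0,"tz":0.04,"hand":0.04}
    - {"wx":0,"wy":0,"wz":0,"tx":0,"ty":0,"tz":0,"hand":0.04}
  force: 50

```text
time_s: 21.1
eef_pos: [0.5707, 0.2882, 0.2054]
tcp_rot: [[-0.047, 0.999, 0.005], [0.999, 0.047, 0.009], [0.009, 0.006, -1.0]]
wrist_force: [-0.2, -0.7, -0.4]
opening: 0.471
gripper_force: 0.0
```

carry_out:
  commands:
    - {"wx":-0.4,"wy":0.4,"wz":0.5,"tx":0.002,"ty":-0.028,"tz":0,"hand":0.035}
    - {"wx":0,"wy":0,"wz":0,"tx":0.001,"ty":-0.028,"tz":0,"hand":0.035}
    - {"wx":0,"wy":0,"wz":0,"tx":0.001,"ty":-0.028,"tz":-0.02,"hand":0.035}
    - {"wx":0,"wy":0,"wz":0,"tx":0,"ty":0,"tz":-0.04,"hand":0.035}
    - {"wx":0,"wy":0,"wz":0,"tx":0,"ty":0,"tz":-0.04,"hand":0.035}
    - {"wx":0,"wy":0,"wz":0,"tx":0,"ty":0,"tz":0,"hand":0.035}
  force: 50

```text
time_s: 21.7
eef_pos: [0.5692, 0.2017, 0.0954]
tcp_rot: [[-0.056, 0.998, -0.017], [0.998, 0.056, -0.005], [-0.004, -0.017, -1.0]]
wrist_force: [-0.6, -0.2, 0.2]
opening: 0.409
gripper_force: 0.0
```

```bash
python3 -c "
from h import *
togo((.575,.2042,.0738),3.5)"
```

```text
t 21.7 p [0.5692 0.2017 0.0954] y [ 0.998  0.056 -0.017] z [-0.017 -0.005 -1.   ] F [-0.6 -0.2  0.2] op 0.409 gf 0.0 
 j [-0.467  0.637  0.051  1.98  -0.063  0.544 -0.316]
dp [ 0.0058  0.0025 -0.0216] rot [ 0.3 -1.   0.3] 1.1
```

carry_out:
  commands:
    - {"wx":0.3,"wy":-1.0,"wz":0.3,"tx":0.006,"ty":0.0025,"tz":-0.006,"hand":0.035}
    - {"wx":0,"wy":0,"wz":0,"tx":0,"ty":0,"tz":-0.01,"hand":0.035}
    - {"wx":0,"wy":0,"wz":0,"tx":0,"ty":0,"tz":-0.005,"hand":0.035}
    - {"wx":0,"wy":0,"wz":0,"tx":0,"ty":0,"tz":0,"hand":0.035}
  force: 50

```text
time_s: 22.1
eef_pos: [0.5782, 0.2057, 0.0791]
tcp_rot: [[-0.061, 0.998, 0.008], [0.998, 0.061, 0.003], [0.003, 0.009, -1.0]]
wrist_force: [-0.8, -0.4, -0.1]
opening: 0.41
gripper_force: 0.0
```

```bash
python3 -c "
from h import *
togo((.575,.2042,.0738),3.5)"
```

```text
t 22.1 p [0.5782 0.2057 0.0791] y [0.998 0.061 0.009] z [ 0.008  0.003 -1.   ] F [-0.8 -0.4 -0.1] op 0.41 gf 0.0 
 j [-0.466  0.662  0.048  1.985 -0.062  0.487 -0.313]
dp [-0.0032 -0.0015 -0.0053] rot [-0.2  0.5 -0. ] 0.5
```

carry_out:
  commands:
    - {"wx":0,"wy":0.5,"wz":0,"tx":-0.003,"ty":-0.0015,"tz":-0.003,"hand":0.03}
    - {"wx":0,"wy":0,"wz":0,"tx":0,"ty":0,"tz":-0.002,"hand":0.03}
    - {"wx":0,"wy":0,"wz":0,"tx":0,"ty":0,"tz":0,"hand":0.0}
    - {"wx":0,"wy":0,"wz":0,"tx":0,"ty":0,"tz":0,"hand":0.0}
    - {"wx":0,"wy":0,"wz":0,"tx":0,"ty":0,"tz":0,"hand":0.0}
    - {"wx":0,"wy":0,"wz":0,"tx":0,"ty":0,"tz":0,"hand":0.0}
    - {"wx":0,"wy":0,"wz":0,"tx":0,"ty":0,"tz":0,"hand":0.0}
  force: 30

```text
time_s: 22.8
eef_pos: [0.5757, 0.204, 0.0742]
tcp_rot: [[-0.061, 0.998, 0.0], [0.998, 0.061, 0.003], [0.003, 0.001, -1.0]]
wrist_force: [1.8, -1.0, 2.4]
opening: 0.104
gripper_force: 33.4
```

```bash
python3 -c "
from h import *
togo((.575,.2042,.0738),3.5)"
```

```text
t 22.8 p [0.5757 0.204  0.0742] y [0.998 0.061 0.001] z [ 0.     0.003 -1.   ] F [ 1.8 -1.   2.4] op 0.104 gf 33.4 
 j [-0.461  0.669  0.043  1.989 -0.064  0.484 -0.309]
dp [-0.0007  0.0002 -0.0004] rot [-0.2  0.   0. ] 0.2
```

carry_out:
  commands:
    - {"wx":0,"wy":0,"wz":-8,"tx":0,"ty":0,"tz":0,"hand":0.0}
    - {"wx":0,"wy":0,"wz":-8,"tx":0,"ty":0,"tz":0,"hand":0.0}
    - {"wx":0,"wy":0,"wz":-8,"tx":0,"ty":0,"tz":0,"hand":0.0}
    - {"wx":0,"wy":0,"wz":-8,"tx":0,"ty":0,"tz":0,"hand":0.0}
    - {"wx":0,"wy":0,"wz":-8,"tx":0,"ty":0,"tz":0,"hand":0.0}
    - {"wx":0,"wy":0,"wz":0,"tx":0,"ty":0,"tz":0,"hand":0.0}
  force: 40

```text
time_s: 23.4
eef_pos: [0.5742, 0.2044, 0.0741]
tcp_rot: [[0.598, 0.802, 0.0], [0.802, -0.598, 0.003], [0.002, -0.002, -1.0]]
wrist_force: [-1.7, -0.2, 5.7]
opening: 0.103
gripper_force: 42.0
```

```bash
python3 -c "
from h import *
togo((.575,.2042,.0738),-86.5)"
```

```text
t 23.4 p [0.5742 0.2044 0.0741] y [ 0.802 -0.598 -0.002] z [ 0.     0.003 -1.   ] F [-1.7 -0.2  5.7] op 0.103 gf 42.0 
 j [-0.585  0.681  0.23   1.999 -0.313  0.494 -0.769]
dp [ 0.0008 -0.0002 -0.0003] rot [ -0.1   0.1 -49.8] 49.8
```

carry_out:
  commands:
    - {"wx":0,"wy":0,"wz":-8,"tx":0,"ty":0,"tz":0,"hand":0.0}
    - {"wx":0,"wy":0,"wz":-8,"tx":0,"ty":0,"tz":0,"hand":0.0}
    - {"wx":0,"wy":0,"wz":-8,"tx":0,"ty":0,"tz":0,"hand":0.0}
    - {"wx":0,"wy":0,"wz":-8,"tx":0,"ty":0,"tz":0,"hand":0.0}
    - {"wx":0,"wy":0,"wz":-8,"tx":0,"ty":0,"tz":0,"hand":0.0}
    - {"wx":0,"wy":0,"wz":-6,"tx":0,"ty":0,"tz":0,"hand":0.0}
    - {"wx":0,"wy":0,"wz":0,"tx":0,"ty":0,"tz":0,"hand":0.0}
  force: 40

```text
time_s: 24.1
eef_pos: [0.5733, 0.206, 0.0741]
tcp_rot: [[0.992, 0.129, -0.0], [0.129, -0.992, 0.003], [0.0, -0.003, -1.0]]
wrist_force: [-5.0, 4.4, 8.3]
opening: 0.101
gripper_force: 42.4
```

```bash
python3 -c "
from h import *
togo((.575,.2042,.0738),-86.5);print(ctrl.sense()['wrist_torque'])"
```

```text
t 24.1 p [0.5733 0.206  0.0741] y [ 0.129 -0.992 -0.003] z [-0.     0.003 -1.   ] F [-5.   4.4  8.3] op 0.101 gf 42.4 
 j [-0.725  0.716  0.447  2.009 -0.585  0.544 -1.305]
dp [ 0.0017 -0.0018 -0.0003] rot [-0.2 -0.  -3.9] 3.9
[ 0.91065229  1.09877491 -0.08693763]
```

carry_out:
  commands:
    - {"wx":0,"wy":0,"wz":-2,"tx":0,"ty":0,"tz":0,"hand":0.0}
    - {"wx":0,"wy":0,"wz":-1.5,"tx":0,"ty":0,"tz":0,"hand":0.0}
    - {"wx":0,"wy":0,"wz":0,"tx":0,"ty":0,"tz":0,"hand":0.0}
  force: 40

```text
time_s: 24.4
eef_pos: [0.5733, 0.2061, 0.0741]
tcp_rot: [[0.997, 0.071, -0.0], [0.071, -0.997, 0.003], [-0.0, -0.003, -1.0]]
wrist_force: [-5.3, 4.3, 8.6]
opening: 0.103
gripper_force: 42.4
```

carry_out:
  commands:
    - {"wx":0,"wy":0,"wz":0,"tx":0,"ty":0,"tz":0,"hand":0.035}
    - {"wx":0,"wy":0,"wz":0,"tx":0,"ty":0,"tz":0,"hand":0.035}
    - {"wx":0,"wy":0,"wz":0,"tx":0,"ty":0,"tz":0,"hand":0.035}
    - {"wx":0,"wy":0,"wz":0,"tx":0,"ty":0,"tz":0.03,"hand":0.035}
    - {"wx":0,"wy":0,"wz":0,"tx":0,"ty":-0.02,"tz":0.045,"hand":0.035}
    - {"wx":0,"wy":0,"wz":0,"tx":0,"ty":-0.045,"tz":0.045,"hand":0.035}
    - {"wx":0,"wy":0,"wz":0,"tx":0,"ty":-0.05,"tz":0.04,"hand":0.035}
    - {"wx":0,"wy":0,"wz":0,"tx":0,"ty":-0.05,"tz":0.04,"hand":0.035}
    - {"wx":0,"wy":0,"wz":0,"tx":0,"ty":-0.05,"tz":0.02,"hand":0.035}
    - {"wx":0,"wy":0,"wz":0,"tx":0,"ty":-0.05,"tz":0,"hand":0.035}
  force: 40

```text
time_s: 25.4
eef_pos: [0.5763, -0.0275, 0.2681]
tcp_rot: [[0.997, 0.071, 0.008], [0.071, -0.997, 0.001], [0.008, -0.001, -1.0]]
wrist_force: [1.0, -0.0, -1.5]
opening: 0.411
gripper_force: 0.0
```

```bash
python3 -c "
from h import *
st();d=get('top','t8.png');g=cv2.cvtColor(d['frame'],cv2.COLOR_RGB2GRAY).astype(float)
sl=(slice(169,186),slice(202,220));print(g[sl].astype(int))
yy,xx=np.mgrid[sl];w=np.clip((120-g[sl])/40,0,1)
c=np.array([(w*xx).sum(),(w*yy).sum()])/w.sum();v=np.linalg.eigh(np.cov(np.c_[xx.ravel(),yy.ravel()].T,aweights=w.ravel()))[1][:,1]
P=onz(d,*c,.089);Q=onz(d,*(c+6*v),.089);print('wing',c,P,'dir',np.degrees(np.arctan2(*(Q-P)[1::-1])))"
```

```text
t 25.4 p [ 0.5763 -0.0275  0.2681] y [ 0.071 -0.997 -0.001] z [ 0.008  0.001 -1.   ] F [ 1.  -0.  -1.5] op 0.411 gf 0.0 
 j [-0.519  0.441  0.676  1.938 -0.358  0.875 -1.159]
[[155 154 155 154 156 158 158 154 156 156 155 155 155 155 156 154 154 157]
 [156 155 155 154 156 155 153 154 152 156 154 152 155 153 153 153 154 154]
 [154 154 154 154 156 153 155 155 152 155 153 155 157 155 155 157 155 155]
 [158 154 154 157 156 157 158 148 148 149 153 155 152 156 154 156 154 157]
 [152 152 151 152 151 149 149 125 110 118 143 155 158 161 159 156 157 155]
 [153 150 148 159 150 138 130  96  73  82 114 154 165 170 172 170 164 160]
 [177 175 175 178 173 153 143 101  72  69  97 143 152 149 170 179 177 174]
 [182 182 182 180 177 165 159 109  68  72  85 114 124 139 166 179 183 180]
 [182 181 183 176 163 147 140  97  72  72  68 110 140 146 152 174 183 181]
 [183 183 179 165 160 152 147  95  64  66  73 120 150 156 156 172 180 182]
 [179 183 178 160 156 159 149 101  75  64  82 134 151 158 162 174 181 183]
 [181 181 181 176 163 155 144  94  64  71  84 142 157 158 166 179 180 182]
 [180 181 183 181 171 152 128  95  68  64  97 148 159 165 174 180 182 174]
 [183 183 182 184 178 157 148 126  98  93 118 155 157 151 156 174 171 160]
 [172 170 172 173 171 165 164 161 146 141 140 140 134 121 129 152 145 150]
 [127 126 128 140 143 139 140 142 139 144 150 151 149 147 148 153 151 154]
 [147 145 148 151 151 149 150 150 149 152 153 155 153 153 156 154 156 155]]
wing [210.62743363 177.76460177] [0.57399303 0.20550175 0.089     ] dir -177.88637394488364
```

The wing lies across the slot and the cover is flat, so I hand in the job.

```bash
python3 -c "
from workcell import ctrl
print(ctrl.close_job())"
```

```text
the job is handed in; nothing more can be done
None
```

I handed the job in at about 25 s of robot time, with no verdict returned: the pebbles are in the well, the empty cup stands upright on the worktop, and the cover is closed with the lock bolt turned about a quarter turn across the slot.

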